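# Gauge the robot wheels and reject the tight one

## Task

Take the axle gauge from its blue stand and try it in the hub of each wheel on the sloping rack, one after another from the robot's left to its right, pushing until its flange meets the hub or it sticks part way. Put the gauge back upright and fully home in its stand, and move any wheel in which it stuck into the red tray, set down (not dropped) flat with its hub collar upward; leave the good wheels in their bays and the other things on the bench alone.

Things in the scene. Friction and masses are not known exactly. Their poses are not given: they have to be found in the camera images.
- gauge: Loose axle gauge, 0.2 kg, upright in the stand. Origin: pin tip; +z towards the handle. Steel pin 16 mm across, z = 0 to 40 mm, its lowest 7 mm tapering to 9 mm; flange 40 mm across, z = 40 to 46; orange handle 24 mm square, sides along x and y, z = 46 to 110. It enters a good wheel 40 mm (flange on the collar), and sticks 18 to 24 mm into a tight one.
- stand: Fixed blue block 80 x 80 x 60 mm with a vertical 24 mm hole through its middle. Origin: centre of the underside, +z up. With the gauge home, its flange lies on the top (z = 60 mm) and its tip is at z = 20 mm. Stand and tray may swap sides.
- rack: Fixed grey rack, 330 mm wide; its board rises away from the robot at 30 degrees, so the wheels' axles lean 30 degrees from vertical towards the robot. Origin: on the table under the board's middle, where the board is 48 mm high; z vertical, +x away from the robot, +y its left. Bays at y = +104 (left), 0, -104 mm (right). Low lip stands 20 mm off the board, bay dividers 14 mm.
- tray: Red open tray on the table, fixed, 140 x 140 mm outside, walls 4 mm thick and 30 mm high, floor 4 mm thick. Origin: centre of the underside, +z up.
- wheel_a: One of three like robot-car wheels on the rack, 0.13-0.25 kg. Origin: centre of the back face, which lies on the rack; +z along the axle, outward. Black tyre 88 mm across, 30 mm thick; white round hub collar 36 mm across, proud of the tyre (z = 30 to 58 mm); grip it by this. The bore's mouth is at z = 58 mm, 22 mm across. At least one wheel is tight; only the gauge tells which.
- wheel_b: Wheel, shape and origin as wheel_a. In a good wheel the 22 mm bore goes right through; in a tight one it narrows to 11 mm from 17 mm below the mouth.
- wheel_c: Wheel, shape and origin as wheel_a. Any of the three may lie in any bay.
- brick: Bystander: yellow controller box 66 x 112 x 40 mm, loose, to be left alone. Origin: centre of the underside.
- motor: Bystander: blue gear motor with a steel can, about 40 x 95 x 34 mm, loose, to be left alone. Origin: underside.
- driver: Bystander: screwdriver, loose, to be left alone, behind the rack.
- spare_tyre: Bystander: bare black tyre 88 mm across, 30 mm high, no hub, loose, to be left alone, behind the rack.
- spanner: Bystander: spanner, loose, to be left alone, on the left of the bench.
- mug: Bystander: blue mug 80 mm across, 90 mm high, loose, to be left alone, behind on the left.
Mind the look-alikes: they are no part of the job. What is shaped like the stand but orange, pink or turquoise is not meant.

How it is judged:
By the outcome, as a careful person would: the job done as asked, in the order asked, and still so for the second after the job is handed in, with the robot touching nothing.
It also fails if it takes over 72 s, if anything falls off the work surface, if the arm or the gripper's body presses on something with over 40 N, if the wrist force passes 120 N, or if a joint passes its speed limit or range.

## Robot

A 6-joint arm with a two-finger parallel gripper is mounted at the origin on the work surface. World frame = base frame: x ahead of the robot, y to its left, z up, the work surface at z = 0. Lengths are in m, angles in rad, forces in N, time in s.
With the tool pointing down it reaches from about 0.25 to 0.725 m from the base axis. Payload 4 kg.
Tool frame: the origin (TCP) lies at the very end of the fingers, on their centre line; the grasp point (between the pads) lies 19 mm behind it; z points along the fingers, y is the line along which they close (so a half turn about z gives the same grasp; the last joint's range is limited). The gripper opens to 85 mm and grips with 20 to 120 N. Pads are 22 mm wide; open, the fingers measure 114 mm over their backs; the gripper's body (76 mm by 85 mm) begins 54 mm behind the grasp point. The pads swing forward as they close: fully open they stand 13 mm farther back than shut.
Start: joints at [1.222, 0.241, 0.005, 1.335, 0, 1.571], TCP at [0.171, 0.47, 0.231] pointing down, gripper open.
Joint ranges: [-2.72, 2.72], [-1.05, 1.87], [-1.09, 1.28], [-1.99, 2.15], [-1.42, 1.44], [-3.14, 3.14]. Speed limits (rad/s): [2.79, 2.79, 3.14, 3.14, 3.14, 3.14].

## Interface

Orientations are given as a unit quaternion [x, y, z, w].
In Python, from workcell import bot, vision, workorder gives the robot as it stands.
- The arm moves only by the shell command python3 -m creep 'ROWS' [OPENING]. ROWS is JSON, a list of rows, each a list of 2 entries, a list of its own where there are three numbers: the shift along the tool's x, y, z in mm, then the turn, a rotation vector about the tool's x, y, z in rad. In form: [[[dx, dy, dz], [wx, wy, wz]], ...]. A call has 1 to 12 rows; each row shifts and turns the commanded pose from where the row before left it, along the tool's axes as they then stand; what a row does not reach is not made up. A row lasts 1/8 s, in which the tool goes at most 62.5 mm and 10.7 degrees, less where a joint would pass 70% of its speed; a pose out of reach is approached as far as the arm can. A call is refused whole if a number of a shift passes 62.5 or a number of a turn 0.188, either way. A call with a gripper value outside its range is refused whole. OPENING is the finger opening in mm, from 0 to 85.4, set as the call begins (- or left out, the last holds). The fingers move at their own pace and stop on an object; the grip force is fixed at half the most. Time passes only in rows, so rows that do not move let the fingers close. It gives the time, the measured TCP pose, the force, the opening and the grip force at its end, in the units of the state.
- bot.get_obs(): the state, without advancing time (a new reading comes with each control period).
- vision.camera(name): name is "scene" or "side" or "wrist"; returns a dict with "image" (480x640x3 uint8, blue, green, red), "z_map" (480x640 float32, m along the optical axis (not along the pixel's ray), 0 where there is no reading), "K" (3x3 intrinsics, pixels), "rvec" (rotation vector, rad) and "tvec" (3), from world to camera coordinates, as OpenCV has them; the wrist camera has in their place "tool_from_camera" (4x4, takes a point from camera to tool coordinates, whose origin is the TCP and whose axes are the flange's). Camera axes: x right, y down, z forward; pixel columns grow to the right and rows downward; lengths in m; the calibration is good to about 2 mm. A picture is of the moment at which its call begins: read the wrist's pose just before it.
- workorder.job_done(): hands the job in; it is judged then, once.
Trained networks look in a picture, given as the dict that the camera call returned (one of the last four; its "shot" number tells which), for a name from the list of things; names that differ only in an ending like _2 or _b are one class to them, and where a whole thing is asked for, a point or a joint stands for the part that bears it (a point fixed in the world has none). Each returns a list of dicts, best first, with "score" (0 to 1); they miss things now and then, are a little off and sometimes report something else, mostly with a low value. They report only what shows in the picture. A call takes as long as a camera call. They do not tell look-alikes from the thing itself.
- vision.spot_in(picture, query): "position" ([column, row] in pixels, amid what is visible of it).
- vision.place_of(picture, query): "position" ([column, row] in pixels: a listed point, or the origin of a listed thing).
The state is a dict: "clock": time; "joint_pos": joint angles; "joint_vel": joint speeds; "tau": joint torques, N m; "eef_pos": TCP position; "tool_rot": TCP orientation; "ft_force": force on the tool from outside, world axes, zero at the start; "ft_torque": the same for the moment, N m; "grip_width": finger opening in m; "grasp_force": force on a finger pad.
Only numpy, scipy, OpenCV 4.12 (cv2) and the standard library are available. Lean on these libraries where they do the work, as an engineer would, in place of code of your own. Each camera call takes 0.05 s, during which the arm holds its last target. There are 200 camera calls.

## Working session

There is one attempt and no reset: what is moved stays moved. The work goes in short steps, Python scripts to look and compute and a shell command to move; the robot and the scene stay as the last step left them, time stands still between calls to the robot, and variables do not carry over. Pictures are saved under pics/ and viewed, at most 10 in all, crops included, and the job is handed in when it is done.

```bash
ls; mkdir -p pics; python3 - <<'E'
from workcell import bot,vision
import cv2,numpy as np
o=bot.get_obs(); print({k:np.round(v,3).tolist() for k,v in o.items()})
for n in ("scene","side"):
    p=vision.camera(n); cv2.imwrite(f"pics/{n}0.png",p["image"]); print(n,p["K"].tolist(),p["rvec"],p["tvec"])
    for q in ("gauge","stand","rack","tray","wheel_a"):
        r=vision.place_of(p,q); print(q,[(np.round(d["position"]).tolist(),round(d["score"],2)) for d in r[:4]])
E
```

```text
pics
{'clock': 0.0, 'joint_pos': [1.222, 0.241, 0.004, 1.335, 0.0, 1.571], 'joint_vel': [-0.001, 0.001, -0.0, 0.003, 0.001, -0.001], 'tau': [-0.0, -37.231, 25.241, 0.017, 0.0, -0.0], 'eef_pos': [0.171, 0.469, 0.23], 'tool_rot': [0.174, 0.985, -0.001, -0.0], 'ft_force': [0.445, 0.035, 0.307], 'ft_torque': [0.02, -0.013, -0.061], 'grasp_force': 0.0, 'grip_width': 0.086}
scene [[514.8302178791719, 0.0, 317.10032260269713], [0.0, 514.8302178791719, 237.7521033640176], [0.0, 0.0, 1.0]] [ 1.507025    2.18090655 -0.78873653] [ 0.06638573 -0.35121635  1.43948673]
gauge [([417.0, 260.0], 0.96), ([508.0, 336.0], 0.7)]
stand [([435.0, 176.0], 0.95), ([397.0, 209.0], 0.88), ([413.0, 271.0], 0.69), ([467.0, 230.0], 0.62)]
rack [([251.0, 257.0], 0.94)]
tray [([143.0, 196.0], 0.64)]
wheel_a [([295.0, 258.0], 0.95), ([249.0, 243.0], 0.94), ([207.0, 227.0], 0.56)]
side [[572.162269035095, 0.0, 318.41973924010995], [0.0, 572.162269035095, 250.87833736980429], [0.0, 0.0, 1.0]] [ 2.40575014 -0.19241299  0.04571177] [-0.45941063  0.17687873  1.46281236]
gauge [([300.0, 205.0], 0.66)]
stand [([252.0, 236.0], 0.88), ([247.0, 169.0], 0.86), ([299.0, 215.0], 0.8), ([247.0, 196.0], 0.58)]
rack [([352.0, 294.0], 0.95), ([451.0, 318.0], 0.75), ([429.0, 267.0], 0.47)]
tray [([341.0, 418.0], 0.7)]
wheel_a [([348.0, 286.0], 0.86), ([343.0, 254.0], 0.82), ([356.0, 319.0], 0.68)]
```

View pics/scene0.png

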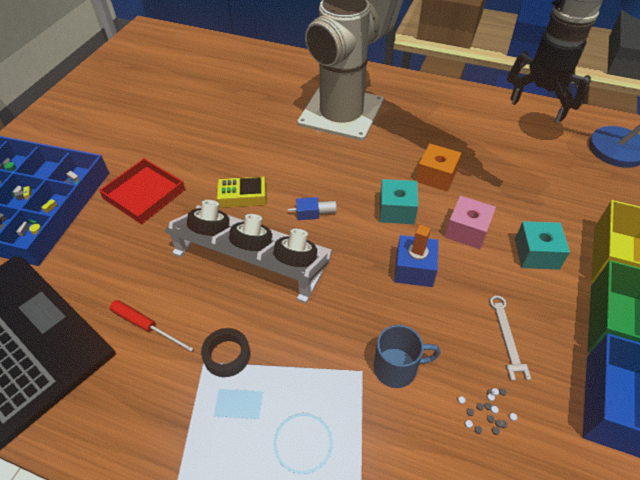

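View pics/side0.png

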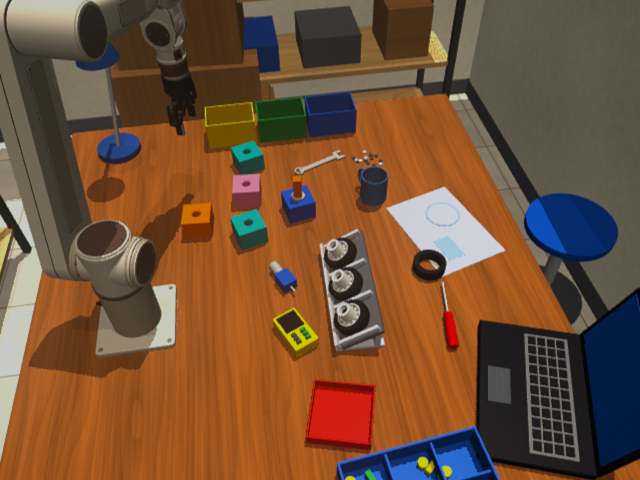

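The scene picture shows candidates for the stand: orange (438,165), turquoise (399,200) and (541,245), pink (469,220), and blue (417,260), which holds the orange-handled gauge. The blue one fits. The tray is at (143,190). The wheels from the robot's left to right are at (297,245), (251,230) and (208,215).

```bash
cat > h.py <<'E'
import numpy as np,cv2
from scipy.spatial.transform import Rotation as R
from workcell import bot,vision
def cloud(p,o=None):
    z=p["z_map"];v,u=np.indices(z.shape);K=p["K"]
    c=np.stack([(u-K[0,2])/K[0,0]*z,(v-K[1,2])/K[1,1]*z,z],-1)
    if "rvec" in p:
        M=cv2.Rodrigues(np.array(p["rvec"]))[0]; w=(c-np.array(p["tvec"]).ravel())@M
    else:
        T=np.array(p["tool_from_camera"]); t=c@T[:3,:3].T+T[:3,3]
        w=R.from_quat(o["tool_rot"]).apply(t.reshape(-1,3)).reshape(t.shape)+o["eef_pos"]
    w[z<=0]=np.nan
    return w,cv2.cvtColor(p["image"],cv2.COLOR_BGR2HSV)
E
python3 - <<'E'
from h import *
p=vision.camera("scene"); w,h=cloud(p)
q=vision.camera("side"); w2,h2=cloud(q)
H,S,V=[h[...,i].astype(int) for i in range(3)];H2,S2,V2=[h2[...,i].astype(int) for i in range(3)]
def box(m,c,r):
    v,u=np.indices(m.shape); return m&(abs(u-c[0])<r[0])&(abs(v-c[1])<r[1])&~np.isnan(w[...,0] if 0 else m*1.)
def rep(n,pts):
    pts=pts[~np.isnan(pts[:,0])]; print(n,len(pts),"med",np.median(pts,0).round(4),"p3",np.percentile(pts,3,0).round(4),"p97",np.percentile(pts,97,0).round(4)); return pts
def rect(n,pts):
    r=cv2.minAreaRect(pts[:,:2].astype(np.float32)*1000); print("  rect",n,np.round(r[0],1),np.round(r[1],1),round(r[2],1))
for nm,W,HH,SS,VV,g,t,ws in (("scene",w,H,S,V,(420,245),(143,190),((297,243),(251,227),(208,212))),("side",w2,H2,S2,V2,(298,195),(341,413),((338,247),(345,282),(351,316)))):
    ora=(HH>5)&(HH<20)&(SS>140); P=rep(nm+" handle",W[box(ora&(W[...,2]>.06),g,(20,30))])
    T=P[P[:,2]>.14]; rep(" handle top",T); rect("",T) if len(T)>4 else 0
    blue=(HH>100)&(HH<130)&(SS>120); P=rep(nm+" stand",W[box(blue,g,(35,50))]); T=P[abs(P[:,2]-.06)<.006]; rep(" standtop",T); rect("",T)
    red=((HH<5)|(HH>174))&(SS>120); P=rep(nm+" tray",W[box(red,t,(50,50))]); T=P[P[:,2]>.024]; rect("tray rim",T)
    for c in ws:
        wh=(SS<70)&(VV>150); P=rep(nm+" collar",W[box(wh&(W[...,2]>.06),c,(18,20))])
    gr=(SS<90)&(W[...,2]>.01)&(W[...,2]<.14)&(W[...,0]>.3); P=rep("rack",W[box(gr,(250,250) if nm=="scene" else (352,292),(90,60) if nm=="scene" else(35,65))])
    rect("rack",P)
for n,pp in(("scene",p),("side",q)):
  pass
E
```

```text
scene handle 355 med [0.4665 0.3241 0.1154] p3 [0.4467 0.3128 0.0708] p97 [0.4694 0.3353 0.1316]
  return _methods._mean(a, axis=axis, dtype=dtype,
  ret = um.true_divide(
Traceback (most recent call last):
IndexError: index -1 is out of bounds for axis 0 with size 0
```

```bash
cat > m.py <<'E'
from h import *
def rep(n,pts):
    pts=pts[~np.isnan(pts[:,0])]
    if len(pts)<5: print(n,"few"); return pts
    print(n,len(pts),*[x.round(3) for x in (np.median(pts,0),np.percentile(pts,3,0),np.percentile(pts,97,0))]); return pts
def rect(n,pts):
    if len(pts)>4:
        r=cv2.minAreaRect(pts[:,:2].astype(np.float32)*1000); print("  rect",n,np.round(r[0],1),np.round(r[1],1),round(r[2],1))
def box(m,c,r):
    v,u=np.indices(m.shape); return m&(abs(u-c[0])<r[0])&(abs(v-c[1])<r[1])
A=[]
for nm,g,t,ws in (("scene",(420,245),(143,190),((297,243),(251,227),(208,212))),("side",(298,195),(341,413),((338,247),(345,282),(351,316)))):
    W,h=cloud(vision.camera(nm)); HH,SS,VV=[h[...,i].astype(int) for i in range(3)]
    ora=(HH>5)&(HH<20)&(SS>140); P=rep(nm+" handle",W[box(ora&(W[...,2]>.07),g,(20,30))]); rect("handle top",P[P[:,2]>.126])
    blue=(HH>100)&(HH<130)&(SS>120); P=rep(nm+" stand",W[box(blue,g,(35,50))]); rect("standtop",P[abs(P[:,2]-.06)<.005])
    red=((HH<5)|(HH>174))&(SS>120); P=rep(nm+" tray",W[box(red,t,(50,50))]); rect("tray rim",P[P[:,2]>.024])
    for i,c in enumerate(ws):
        P=rep(nm+" collar",W[box((SS<70)&(VV>130)&(W[...,2]>.085),c,(18,20))]); A.append((i,P))
    gr=(SS<90)&(W[...,2]>.012)&(W[...,2]<.1)
    P=rep("rack",W[box(gr,*(((250,250),(90,60)) if nm=="scene" else((352,292),(35,65))))]); rect("rack",P)
# fit collar: axis known up to yaw; least squares cylinder r=18 + top at cap
from scipy.optimize import least_squares
for yaw in (0,):
  pass
def res(x):
    y=x[0]; a=np.array([-np.sin(np.pi/6)*np.cos(y),-np.sin(np.pi/6)*np.sin(y),np.cos(np.pi/6)]); e=[]
    for i,P in A:
        d=P-x[1+3*i:4+3*i]; s=d@a; r=np.linalg.norm(d-np.outer(s,a),axis=1)
        e.append(np.minimum(abs(r-.018),abs(s)+np.maximum(r-.018,0)))
    return np.concatenate(e)
x0=[0]
for i in range(3): x0+=list(np.mean([np.median(P,0) for j,P in A if j==i],0)+[-.01,0,.015])
s=least_squares(res,x0,loss="soft_l1",f_scale=.002); print("yaw",np.degrees(s.x[0]),"mouths",s.x[1:].reshape(3,3).round(4),"rms",np.sqrt(np.mean(s.fun**2)))
E
python3 m.py
```

```text
scene handle 349 [0.466 0.324 0.116] [0.447 0.313 0.073] [0.469 0.335 0.131]
  rect handle top [456.  324.3] [23.2 25.6] 84.8
scene stand 988 [0.475 0.326 0.059] [0.42  0.284 0.008] [0.5   0.364 0.063]
  rect standtop [457.4 323.5] [80.4 78.5] 11.2
scene tray 2926 [ 0.464 -0.348  0.006] [ 0.391 -0.417  0.001] [ 0.542 -0.264  0.03 ]
  rect tray rim [ 465.5 -340.3] [145.1 140. ] 74.0
scene collar 227 [0.532 0.09  0.092] [0.506 0.074 0.085] [0.547 0.105 0.102]
scene collar 208 [ 0.526 -0.013  0.092] [ 0.503 -0.029  0.085] [0.537 0.002 0.102]
scene collar 192 [ 0.522 -0.116  0.093] [ 0.497 -0.133  0.086] [ 0.532 -0.102  0.102]
rack 6137 [0.561 0.012 0.072] [ 0.382 -0.17   0.022] [0.605 0.144 0.094]
  rect rack [477.9 -14.4] [332.5 256. ] 87.8
side handle 171 [0.454 0.315 0.114] [0.443 0.308 0.073] [0.465 0.332 0.135]
  rect handle top [454.8 322.4] [28.4 22.6] 86.8
side stand 369 [0.45  0.311 0.061] [0.414 0.283 0.054] [0.493 0.36  0.066]
  rect standtop [453.  324.4] [79.7 86. ] 11.3
side tray 4052 [ 0.464 -0.34   0.006] [ 0.393 -0.417  0.   ] [ 0.533 -0.268  0.032]
  rect tray rim [ 463.5 -341.6] [140.5 138.8] 74.4
side collar 120 [0.524 0.085 0.094] [0.504 0.071 0.086] [0.552 0.107 0.104]
side collar 134 [ 0.518 -0.02   0.094] [ 0.499 -0.032  0.086] [0.537 0.001 0.105]
side collar 158 [ 0.515 -0.123  0.093] [ 0.494 -0.136  0.085] [ 0.54  -0.102  0.104]
rack 4028 [ 0.54  -0.047  0.07 ] [ 0.485 -0.179  0.025] [0.598 0.132 0.094]
  rect rack [543.9 -16.5] [334.8 120.9] 87.6
yaw -1.6134626693784915 mouths [[ 0.6201  0.0858 -0.084 ]
 [ 0.6271 -0.0183 -0.104 ]
 [ 0.636  -0.1223 -0.1276]] rms 0.004408016369470068
```

```bash
sed -i '/^from scipy.optimize/,$d' m.py; cat >> m.py <<'E'
from scipy.optimize import least_squares
for a in (-2.3,):
  y=np.radians(a); ax=np.array([-.5*np.cos(y),-.5*np.sin(y),.866])
  for i in range(3):
    P=np.vstack([p for j,p in A if j==i])
    def res(x):
        d=P-x; s=d@ax; r=np.linalg.norm(d-np.outer(s,ax),axis=1)
        return np.maximum(r-.018,s)
    s=least_squares(res,np.median(P,0),loss="soft_l1",f_scale=.001); print("mouth",s.x.round(4),"med|e|",np.median(abs(s.fun)).round(4))
E
cat > go.py <<'E'
import sys; from h import *
# go.py x y z a tilt n : rows to bring TCP there (m, deg)
x=list(map(float,sys.argv[1:7])); n=int(x[5]); o=bot.get_obs()
a,t=np.radians(x[3:5]); zt=np.array([np.sin(t)*np.cos(a),np.sin(t)*np.sin(a),-np.cos(t)]); yt=np.array([-np.sin(a),np.cos(a),0])
Rt=R.from_matrix(np.stack([np.cross(yt,zt),yt,zt],1)); R0=R.from_quat(o["tool_rot"])
w=(R0.inv()*Rt).as_rotvec()/n; M=sum(R.from_rotvec(w*k).as_matrix() for k in range(n))
D=R0.inv().apply(np.array(x[:3])-o["eef_pos"])*1000; d=np.linalg.solve(M,D)
print("t",round(o["clock"],2),"n",n,"d",d.round(1),"w",w.round(3),"straight",D.round(1),"|d|",np.linalg.norm(d).round(1))
E
python3 m.py | grep mouth; python3 go.py .40 .3235 .20 -4.5 0 6;  python3 go.py .4555 .3235 .20 -4.5 0 7; python3 - <<'E'
import numpy as np; from workcell import vision; print(np.round(vision.camera("wrist")["tool_from_camera"],3))
E
```

```text
mouth [0.5164 0.0886 0.0939] med|e| 0.0011
mouth [ 0.512  -0.0149  0.0942] med|e| 0.0012
mouth [ 0.5073 -0.119   0.0943] med|e| 0.0012
t 0.9 n 6 d [-43.  -14.8   5.2] w [ 0.     0.    -0.045] straight [-265.4  -59.3   31.3] |d| 45.7
t 0.9 n 7 d [-44.5 -11.    4.5] w [ 0.     0.    -0.039] straight [-317.5  -40.3   31.3] |d| 46.1
[[-0.001 -0.955 -0.298  0.077]
 [ 1.    -0.001 -0.001 -0.   ]
 [ 0.001 -0.298  0.955 -0.142]
 [ 0.     0.     0.     1.   ]]
```

```bash
python3 -m creep '[[[-44,-11,4],[0,0,-0.039]],[[-44,-11,4],[0,0,-0.039]],[[-44,-11,4],[0,0,-0.039]],[[-44,-11,4],[0,0,-0.039]],[[-44,-11,4],[0,0,-0.039]],[[-44,-11,5],[0,0,-0.039]],[[-46,-11,5],[0,0,-0.037]],[[0,0,0],[0,0,0]]]' 60
cat > w.py <<'E'
from h import *
o=bot.get_obs(); p=vision.camera("wrist"); cv2.imwrite("pics/w1.png",p["image"])
W,h=cloud(p,o); H,S,V=[h[...,i].astype(int) for i in range(3)]
m=(H>5)&(H<20)&(S>140)&(W[...,2]>.122)&(W[...,2]<.14)&(np.hypot(W[...,0]-.4555,W[...,1]-.3235)<.03)
P=W[m]; print(len(P),np.median(P,0)); r=cv2.minAreaRect(P[:,:2].astype(np.float32)*1000); print(r)
E
python3 w.py; python3 go.py .4555 .3235 .085 -4.5 0 3
```

```text
clock: 1.95
eef_pos: [0.4565, 0.3228, 0.2003]
tool_rot: [0.041, 0.999, -0.0, -0.0]
ft_force: [-0.9, -0.0, -0.2]
grip_width: 0.06
grasp_force: 0.0
1231 [0.45342396 0.32362869 0.12950769]
((454.92108154296875, 323.24945068359375), (22.40787696838379, 23.808664321899414), 85.01870727539062)
t 2.0 n 3 d [-0.2  0.  38.5] w [-0.    -0.    -0.001] straight [-7.000e-01  1.000e-01  1.156e+02] |d| 38.5
```

View pics/w1.png

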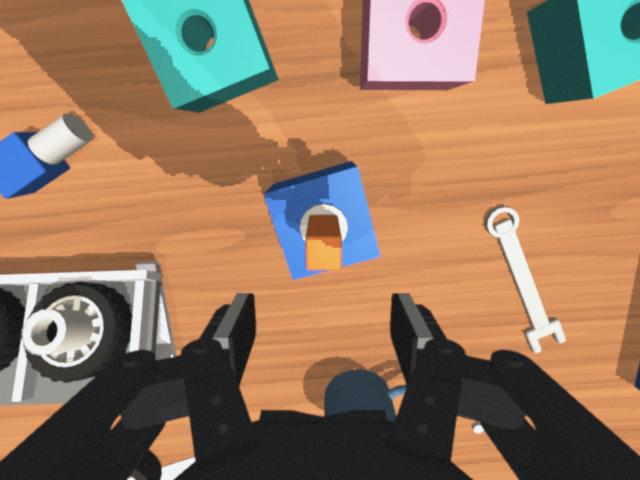

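The wrist view shows the orange handle at (323,240) in the blue stand, square to the fingers. It measures (0.455, 0.323) with its top at 0.130, as expected.

```bash
python3 -m creep '[[[0,0,40],[0,0,0]],[[1,0,40],[0,0,0]],[[0,0,34],[0,0,0]]]' && python3 -m creep '[[[0,0,0],[0,0,0]],[[0,0,0],[0,0,0]],[[0,0,0],[0,0,0]],[[0,0,0],[0,0,0]]]' 10 && python3 -m creep '[[[0,0,-30],[0,0,0]],[[0,0,-40],[0,0,0]]]'
python3 - <<'E'
import numpy as np
a=np.radians(-2.4);ax=np.array([-.5*np.cos(a),-.5*np.sin(a),.866])
for m in ([.5164,.0886,.0939],[.512,-.0149,.0942],[.5073,-.119,.0943]):print(np.array(m)+ax*.085)
E
python3 go.py .474 .0904 .1675 -2.4 30 7
```

```text
clock: 2.38
eef_pos: [0.4514, 0.325, 0.0863]
tool_rot: [0.038, 0.999, -0.0, -0.0]
ft_force: [0.8, 0.1, 0.3]
grip_width: 0.0599
grasp_force: 0.0
clock: 2.88
eef_pos: [0.4537, 0.3253, 0.0888]
tool_rot: [0.039, 0.999, 0.001, 0.001]
ft_force: [-0.8, 0.7, 2.2]
grip_width: 0.0234
grasp_force: 59.9
clock: 3.12
eef_pos: [0.4523, 0.3239, 0.1573]
tool_rot: [0.039, 0.999, -0.001, -0.001]
ft_force: [0.4, 1.5, -1.8]
grip_width: 0.0233
grasp_force: 59.2
[0.47393728 0.09037972 0.16751   ]
[ 0.46953728 -0.01312028  0.16781   ]
[ 0.46483728 -0.11722028  0.16791   ]
t 3.12 n 7 d [ -5.4 -33.1  -0.3] w [-0.002 -0.075 -0.005] straight [ -39.8 -231.1   -9.9] |d| 33.5
```

```bash
python3 -m creep '[[[0,0,-40],[0,0,0]]]'; python3 go.py .459 .091 .1935 -2.4 30 7
```

```text
clock: 3.25
eef_pos: [0.453, 0.3243, 0.1987]
tool_rot: [0.039, 0.999, 0.0, -0.0]
ft_force: [0.9, 0.3, -2.6]
grip_width: 0.0237
grasp_force: 59.2
t 3.25 n 7 d [ -2.7 -33.2   1.3] w [-0.001 -0.075 -0.005] straight [ -24.2 -232.2    5.2] |d| 33.4
```

```bash
python3 -m creep '[[[-3,-33,1],[-0.001,-0.075,-0.005]],[[-3,-33,1],[-0.001,-0.075,-0.005]],[[-3,-33,1],[-0.001,-0.075,-0.005]],[[-3,-33,1],[-0.001,-0.075,-0.005]],[[-3,-33,1],[-0.001,-0.075,-0.005]],[[-3,-33,2],[-0.001,-0.075,-0.005]],[[-2,-33,2],[0,-0.075,-0.005]],[[0,0,0],[0,0,0]]]'; python3 go.py .474 .0904 .1675 -2.4 30 2
python3 - <<'E'
from h import *
o=bot.get_obs(); p=vision.camera("wrist"); cv2.imwrite("pics/w2.png",p["image"])
p=vision.camera("side"); cv2.imwrite("pics/s2.png",cv2.resize(p["image"][120:360,220:480],None,fx=2.3,fy=2.3,interpolation=cv2.INTER_CUBIC))
E
```

```text
clock: 4.25
eef_pos: [0.4573, 0.0903, 0.1912]
tool_rot: [0.022, 0.966, -0.008, 0.258]
ft_force: [0.6, 0.9, -1.7]
grip_width: 0.0236
grasp_force: 59.7
t 4.25 n 2 d [-1.3  0.5 14.4] w [-0.003 -0.001 -0.001] straight [-2.7  1.  28.9] |d| 14.5
```

View pics/w2.png

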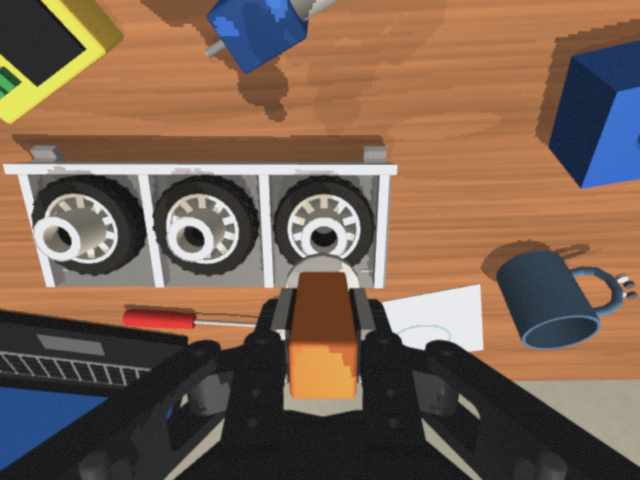

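The wrist view shows the gauge held straight, with the left collar's mouth at (324,235) just beyond the flange. The others are at (190,236) and (58,238). I'll refine the mouths with the wrist depth.

```bash
cat > m2.py <<'E'
from h import *
from scipy.optimize import least_squares
o=bot.get_obs(); p=vision.camera("wrist"); W,h=cloud(p,o); S,V=h[...,1].astype(int),h[...,2]
Rt=R.from_quat(o["tool_rot"])
y=np.radians(-2.4); ax=np.array([-.5*np.cos(y),-.5*np.sin(y),.866])
for m0 in ([.5164,.0886,.0939],[.512,-.0149,.0942],[.5073,-.119,.0943]):
    m0=np.array(m0); d=W-m0; s=d@ax; r=np.linalg.norm(d-s[...,None]*ax,axis=-1)
    P=W[(S<70)&(V>120)&(s>-.022)&(s<.008)&(r<.026)]
    def res(x):
        d=P-x; s=d@ax; r=np.linalg.norm(d-np.outer(s,ax),axis=1); return np.maximum(r-.018,s)
    q=least_squares(res,m0,loss="soft_l1",f_scale=.001); print(len(P),"mouth",q.x.round(4),"med",np.median(abs(q.fun)).round(4),"from TCP, tool axes mm",(Rt.inv().apply(q.x-o["eef_pos"])*1000).round(1), "axle vs tool z", Rt.inv().apply(-ax).round(3))
E
python3 m2.py
```

```text
1094 mouth [0.5169 0.0876 0.0935] med 0.0004 from TCP, tool axes mm [  1.1  -2.3 115. ] axle vs tool z [0.002 0.003 1.   ]
1312 mouth [ 0.5121 -0.016   0.0935] med 0.0004 from TCP, tool axes mm [   1.4 -106.   115. ] axle vs tool z [0.002 0.003 1.   ]
1604 mouth [ 0.5073 -0.1199  0.0936] med 0.0005 from TCP, tool axes mm [   1.7 -210.   115. ] axle vs tool z [0.002 0.003 1.   ]
```

```bash
python3 -m creep '[[[2,-2,24],[0,0,0]],[[0,0,22],[0,0,0]],[[0,0,8],[0,0,0]],[[0,0,8],[0,0,0]]]'; python3 -m creep '[[[0,0,4],[0,0,0]],[[0,0,4],[0,0,0]]]'; python3 m2.py | head -1
```

```text
clock: 4.9
eef_pos: [0.4904, 0.0899, 0.1384]
tool_rot: [0.02, 0.965, -0.007, 0.26]
ft_force: [-0.1, -0.2, -0.5]
grip_width: 0.0234
grasp_force: 59.7
clock: 5.15
eef_pos: [0.4939, 0.0892, 0.1316]
tool_rot: [0.02, 0.965, -0.007, 0.26]
ft_force: [0.0, 0.0, -2.2]
grip_width: 0.0235
grasp_force: 59.7
584 mouth [0.5171 0.0876 0.0938] med 0.0004 from TCP, tool axes mm [-1.2 -0.4 44.3] axle vs tool z [0.002 0.003 1.   ]
```

```bash
python3 -m creep '[[[0,0,3],[0,0,0]],[[0,0,3],[0,0,0]]]'; python3 -m creep '[[[0,0,3],[0,0,0]],[[0,0,3],[0,0,0]]]';python3 m2.py | head -1
```

```text
clock: 5.45
eef_pos: [0.4967, 0.0888, 0.1262]
tool_rot: [0.02, 0.965, -0.007, 0.26]
ft_force: [-0.6, -0.0, -0.7]
grip_width: 0.0236
grasp_force: 59.7
clock: 5.7
eef_pos: [0.4996, 0.0886, 0.1207]
tool_rot: [0.02, 0.966, -0.007, 0.259]
ft_force: [-0.3, 0.3, -2.6]
grip_width: 0.0228
grasp_force: 59.7
232 mouth [0.4813 0.0891 0.1558] med 0.0005 from TCP, tool axes mm [ -1.7  -0.5 -39.5] axle vs tool z [0.001 0.003 1.   ]
```

```bash
python3 -m creep '[[[0,0,2],[0,0,0]],[[0,0,2],[0,0,0]]]'; python3 -m creep '[[[0,0,1],[0,0,0]],[[0,0,1],[0,0,0]]]'; python3 -m creep '[[[0,0,1],[0,0,0]],[[0,0,1],[0,0,0]]]'
```

```text
clock: 6.0
eef_pos: [0.5014, 0.0885, 0.1177]
tool_rot: [0.02, 0.966, -0.007, 0.26]
ft_force: [-23.0, -0.6, 27.3]
grip_width: 0.0234
grasp_force: 64.5
clock: 6.25
eef_pos: [0.5014, 0.0885, 0.1177]
tool_rot: [0.02, 0.965, -0.007, 0.26]
ft_force: [-34.1, -1.9, 39.2]
grip_width: 0.0234
grasp_force: 66.2
clock: 6.5
eef_pos: [0.5015, 0.0885, 0.1176]
tool_rot: [0.02, 0.965, -0.007, 0.26]
ft_force: [-54.6, -2.4, 62.4]
grip_width: 0.0234
grasp_force: 70.0
```

```bash
python3 -m creep '[[[0,0,-10],[0,0,0]],[[0,0,-20],[0,0,0]],[[0,0,-30],[0,0,0]],[[0,0,-15],[0,0,0]],[[0,-35,0],[0,0,0]],[[0,-35,0],[0,0,0]],[[0,-34,0],[0,0,0]],[[0,0,0],[0,0,0]]]';python3 m2.py
```

```text
clock: 7.5
eef_pos: [0.4612, -0.0158, 0.179]
tool_rot: [0.023, 0.965, -0.008, 0.259]
ft_force: [0.4, -0.2, -2.2]
grip_width: 0.0232
grasp_force: 60.3
1273 mouth [0.517  0.0875 0.0934] med 0.0004 from TCP, tool axes mm [ -1.2 106.2  99.2] axle vs tool z [0.001 0.006 1.   ]
948 mouth [ 0.5124 -0.0165  0.0937] med 0.0005 from TCP, tool axes mm [-1.5  2.1 99.5] axle vs tool z [0.001 0.006 1.   ]
1424 mouth [ 0.5074 -0.1199  0.0935] med 0.0004 from TCP, tool axes mm [  -1.2 -101.5   99.9] axle vs tool z [0.001 0.006 1.   ]
```

```bash
python3 -m creep '[[[0,2,20],[0,0,0]],[[0,0,20],[0,0,0]],[[0,0,5],[0,0,0]]]'; python3 -m creep '[[[0,0,3],[0,0,0]],[[0,0,3],[0,0,0]],[[0,0,3],[0,0,0]]]'; python3 -m creep '[[[0,0,2],[0,0,0]],[[0,0,2],[0,0,0]]]'
```

```text
clock: 7.92
eef_pos: [0.4836, -0.0116, 0.1388]
tool_rot: [0.02, 0.966, -0.007, 0.258]
ft_force: [-0.4, 1.2, -2.0]
grip_width: 0.0234
grasp_force: 60.2
clock: 8.3
eef_pos: [0.4889, -0.0126, 0.1367]
tool_rot: [0.02, 0.965, -0.007, 0.262]
ft_force: [-39.0, 4.6, 50.8]
grip_width: 0.0237
grasp_force: 68.7
clock: 8.55
eef_pos: [0.4927, -0.0144, 0.1346]
tool_rot: [0.021, 0.964, -0.009, 0.264]
ft_force: [-33.4, -3.7, 44.2]
grip_width: 0.0234
grasp_force: 67.3
```

```bash
python3 -m creep '[[[0,0,-4],[0,0,0]]]'; python3 m2.py;  python3 - <<'E'
from h import *
a=vision.camera("wrist")["image"]; b=vision.camera("side")["image"][180:380,250:450]
b=cv2.resize(b,(480,480),interpolation=cv2.INTER_CUBIC); cv2.imwrite("pics/c3.png",np.hstack([cv2.resize(a[60:,200:440],(275,480)),b]))
E
```

```text
clock: 8.68
eef_pos: [0.4895, -0.0129, 0.1348]
tool_rot: [0.02, 0.965, -0.007, 0.261]
ft_force: [1.4, -0.4, -2.4]
grip_width: 0.0235
grasp_force: 60.1
1922 mouth [0.5171 0.0875 0.0935] med 0.0004 from TCP, tool axes mm [  0.6 101.6  47.1] axle vs tool z [0.006 0.003 1.   ]
784 mouth [ 0.5098 -0.0143  0.0934] med 0.0004 from TCP, tool axes mm [ 3.3 -0.4 46. ] axle vs tool z [0.006 0.003 1.   ]
2273 mouth [ 0.5075 -0.1199  0.0936] med 0.0004 from TCP, tool axes mm [   1.5 -106.    47.3] axle vs tool z [0.006 0.003 1.   ]
```

View pics/c3.png

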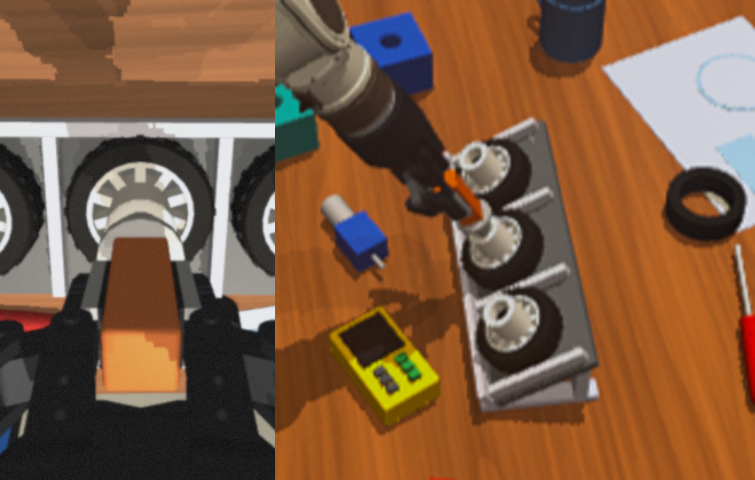

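The picture shows the gauge part way into the middle collar, with the pin visible between flange and hub. It stuck at about 19–21 mm under 60 N, so the middle wheel is tight. Next is the right wheel.

```bash
python3 -m creep '[[[0,0,-10],[0,0,0]],[[0,0,-20],[0,0,0]],[[0,0,-20],[0,0,0]],[[0,-35,0],[0,0,0]],[[0,-35,0],[0,0,0]],[[0,-34,0],[0,0,0]],[[0,0,0],[0,0,0]]]';python3 m2.py; python3 - <<'E'
from h import *
a=vision.camera("wrist"); cv2.imwrite("pics/w4.png",a["image"][150:,150:500])
# gauge in tool frame: handle top face & camera-side face
K=a["K"];T=np.array(a["tool_from_camera"]);z=a["z_map"];v,u=np.indices(z.shape)
c=np.stack([(u-K[0,2])/K[0,0]*z,(v-K[1,2])/K[1,1]*z,z],-1)@T[:3,:3].T+T[:3,3]
h=cv2.cvtColor(a["image"],cv2.COLOR_BGR2HSV).astype(int); m=(h[...,0]>3)&(h[...,0]<20)&(h[...,1]>140)&(abs(c[...,1])<.02)&(abs(c[...,0])<.03)&(z>0)
P=c[m]*1000
for lo in range(-50,40,8):
    q=P[(P[:,2]>=lo)&(P[:,2]<lo+8)]
    if len(q)>5: print(lo,len(q),np.percentile(q,[5,50,95],axis=0).round(1)[:, :2].tolist())
E
```

```text
clock: 9.7
eef_pos: [0.4585, -0.1174, 0.1757]
tool_rot: [0.022, 0.966, -0.007, 0.259]
ft_force: [0.0, 0.2, -2.5]
grip_width: 0.0235
grasp_force: 60.6
1432 mouth [0.5172 0.0874 0.0934] med 0.0004 from TCP, tool axes mm [ -1.5 207.6  95.3] axle vs tool z [0.    0.005 1.   ]
1339 mouth [ 0.5101 -0.0148  0.0921] med 0.0004 from TCP, tool axes mm [  1.2 105.2  95.5] axle vs tool z [0.    0.005 1.   ]
824 mouth [ 0.5076 -0.1202  0.0936] med 0.0004 from TCP, tool axes mm [-1.6 -0.3 95.7] axle vs tool z [0.    0.005 1.   ]
-50 2984 [[-11.4, -10.1], [-0.4, 0.2], [7.6, 10.2]]
-42 1707 [[-14.1, -11.0], [7.9, 0.2], [8.9, 11.1]]
-34 820 [[8.2, -10.6], [8.9, -0.2], [9.7, 10.6]]
-26 691 [[8.8, -10.3], [9.6, 0.2], [10.2, 10.4]]
-18 586 [[9.5, -10.7], [10.2, -0.0], [10.8, 10.5]]
-10 514 [[10.1, -10.5], [10.8, 0.2], [11.4, 10.7]]
-2 421 [[10.7, -10.1], [11.4, -0.3], [12.0, 10.0]]
6 360 [[11.4, -10.2], [12.0, -0.3], [12.6, 9.8]]
14 146 [[12.0, -9.7], [12.4, -0.3], [12.8, 9.4]]
```

View pics/w4.png

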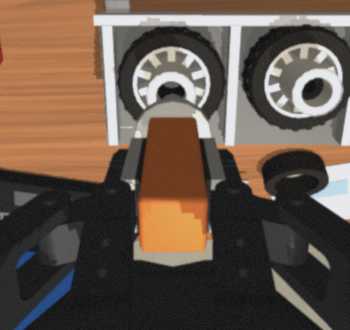

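The right wheel's mouth is at about (172,85) in this crop, dead ahead. The gauge has tilted 4.5° about tool y in the grip, so I'll compensate by turning the tool.

```bash
python3 -m creep '[[[-1,0,0],[0,-0.078,0]],[[1.5,0,20],[0,0,0]],[[1.5,0,20],[0,0,0]],[[0.4,0,5],[0,0,0]]]'; python3 -m creep '[[[0.2,0,3],[0,0,0]],[[0.2,0,3],[0,0,0]]]'; python3 -m creep '[[[0.2,0,3],[0,0,0]],[[0.2,0,3],[0,0,0]]]'
```

```text
clock: 10.3
eef_pos: [0.482, -0.1152, 0.136]
tool_rot: [0.019, 0.955, -0.007, 0.295]
ft_force: [0.6, -0.0, -1.6]
grip_width: 0.0235
grasp_force: 60.5
clock: 10.55
eef_pos: [0.4859, -0.1166, 0.1326]
tool_rot: [0.02, 0.955, -0.008, 0.297]
ft_force: [0.1, -0.1, -0.2]
grip_width: 0.0234
grasp_force: 60.5
clock: 10.8
eef_pos: [0.4891, -0.1171, 0.1275]
tool_rot: [0.02, 0.955, -0.008, 0.297]
ft_force: [0.6, 1.1, -2.1]
grip_width: 0.0233
grasp_force: 60.5
```

```bash
python3 -m creep '[[[0.2,0,3],[0,0,0]],[[0.2,0,3],[0,0,0]],[[0.2,0,3],[0,0,0]]]'; python3 -m creep '[[[0.2,0,2],[0,0,0]],[[0.1,0,1],[0,0,0]],[[0.1,0,1],[0,0,0]]]'
```

```text
clock: 11.18
eef_pos: [0.4935, -0.1173, 0.1193]
tool_rot: [0.02, 0.955, -0.008, 0.297]
ft_force: [-0.2, 0.8, -2.3]
grip_width: 0.0234
grasp_force: 60.5
clock: 11.55
eef_pos: [0.4948, -0.1175, 0.1174]
tool_rot: [0.02, 0.954, -0.008, 0.298]
ft_force: [-28.9, 3.8, 32.1]
grip_width: 0.0229
grasp_force: 66.2
```

```bash
python3 -m creep '[[[0.1,0,1],[0,0,0]],[[0,0,1],[0,0,0]]]'; python3 -m creep '[[[-0.8,0,-10],[0,0,0]],[[-1.6,0,-20],[0,0,0]],[[-2.3,0,-30],[0,0,0]],[[-2.3,0,-30],[0,0,0]],[[-2.3,0,-30],[0,0,0]],[[0,0,0],[0,0,0]]]'
cat > g.py <<'E'
from h import *
a=vision.camera("wrist")
K=a["K"];T=np.array(a["tool_from_camera"]);z=a["z_map"];v,u=np.indices(z.shape)
c=np.stack([(u-K[0,2])/K[0,0]*z,(v-K[1,2])/K[1,1]*z,z],-1)@T[:3,:3].T+T[:3,3]
h=cv2.cvtColor(a["image"],cv2.COLOR_BGR2HSV).astype(int); m=(h[...,0]>3)&(h[...,0]<20)&(h[...,1]>140)&(abs(c[...,1])<.02)&(abs(c[...,0])<.03)&(z>0)
P=c[m]*1000; f=P[(P[:,2]>-38)&(P[:,2]<20)]; k=np.polyfit(f[:,2],f[:,0],1); t=P[(P[:,0]<4)&(P[:,2]<-35)]
top=np.median(t[:,2]); L=top+110; print("slope",k[0].round(4),"top z",top.round(1),"axis x at tip",(np.polyval(k,L)-12/np.cos(k[0])).round(1),"y top",np.mean(np.percentile(t[:,1],[3,97])).round(1))
# face slope in y (twist)
print("clock",bot.get_obs()["clock"])
E
python3 g.py; python3 go.py .455 .3235 .21 -4.5 4.5 10
```

```text
clock: 11.8
eef_pos: [0.4951, -0.1175, 0.1173]
tool_rot: [0.02, 0.954, -0.008, 0.298]
ft_force: [-50.3, 5.2, 55.8]
grip_width: 0.0232
grasp_force: 70.5
clock: 12.55
eef_pos: [0.4371, -0.1151, 0.2209]
tool_rot: [0.02, 0.954, -0.009, 0.299]
ft_force: [0.1, 0.2, -2.2]
grip_width: 0.0232
grasp_force: 60.7
slope 0.0833 top z -42.8 axis x at tip 5.0 y top 0.0
clock 12.6
t 12.6 n 10 d [ 1.  43.9  0.6] w [0.001 0.053 0.003] straight [  4.8 438.7   5.7] |d| 43.9
```

```bash
python3 -m creep '[[[1,44,1],[0.001,0.053,0.003]],[[1,44,1],[0.001,0.053,0.003]],[[1,44,1],[0.001,0.053,0.003]],[[1,44,1],[0.001,0.053,0.003]],[[1,44,1],[0.001,0.053,0.003]],[[1,44,0],[0.001,0.053,0.003]],[[1,44,0],[0.001,0.053,0.003]],[[1,44,0],[0.001,0.053,0.003]],[[1,44,0],[0.001,0.053,0.003]],[[1,44,1],[0.001,0.053,0.003]],[[0,0,0],[0,0,0]]]'; python3 go.py .4545 .3235 .165 -4.5 4.8 2; cat > st.py <<'E'
from h import *
o=bot.get_obs(); p=vision.camera("wrist"); W,h=cloud(p,o)
m=(h[...,0]>100)&(h[...,0]<130)&(h[...,1]>120)&(abs(W[...,2]-.06)<.006)&(np.hypot(W[...,0]-.455,W[...,1]-.3235)<.07)
P=W[m]; r=cv2.minAreaRect(P[:,:2].astype(np.float32)*1000); print(len(P),"stand",r,"z",np.median(P[:,2]).round(4)); cv2.imwrite("pics/st.png",p["image"])
E
python3 st.py
```

```text
clock: 13.98
eef_pos: [0.455, 0.3284, 0.2048]
tool_rot: [0.035, 0.999, -0.003, 0.035]
ft_force: [0.6, -1.0, -1.4]
grip_width: 0.0234
grasp_force: 60.6
t 13.97 n 2 d [ 1.5 -2.4 19.8] w [-0.002 -0.007  0.004] straight [ 2.9 -4.7 39.7] |d| 20.0
7316 stand ((455.2828063964844, 323.02349853515625), (80.04466247558594, 79.02826690673828), 11.264714241027832) z 0.0595
```

```bash
python3 -m creep '[[[1.5,-2.5,20],[-0.002,-0.007,0.004]],[[1.5,-2.5,20],[-0.002,-0.007,0.004]],[[0,0,0],[0,0,0]]]'; python3 go.py .4547 .323 .092 -4.5 4.8 3; python3 g.py
```

```text
clock: 14.4
eef_pos: [0.4524, 0.318, 0.166]
tool_rot: [0.041, 0.998, -0.003, 0.041]
ft_force: [-0.3, -0.2, -1.8]
grip_width: 0.0234
grasp_force: 60.5
t 14.4 n 3 d [ 1.4  1.7 24.6] w [-0.001 -0.    -0.001] straight [ 4.3  5.3 73.9] |d| 24.7
slope 0.0843 top z -42.2 axis x at tip 5.0 y top -0.0
clock 14.45
```

```bash
python3 st.py; python3 go.py .4547 .323 .092 -4.5 4.8 3
```

```text
8150 stand ((455.06591796875, 323.0511779785156), (79.95525360107422, 79.0162582397461), 11.21532154083252) z 0.0595
t 14.5 n 3 d [ 2.1  1.1 25.5] w [ 0.     0.001 -0.001] straight [ 6.4  3.3 76.4] |d| 25.6
```

```bash
python3 -m creep '[[[0,0,0],[0,0,0]],[[0,0,0],[0,0,0]]]'; python3 st.py; python3 go.py .4547 .323 .092 -4.5 4.8 3
```

```text
clock: 14.75
eef_pos: [0.4547, 0.3204, 0.1695]
tool_rot: [0.041, 0.998, -0.0, 0.044]
ft_force: [0.3, 0.4, -1.6]
grip_width: 0.0233
grasp_force: 60.5
8281 stand ((455.3058166503906, 323.0601806640625), (80.03997802734375, 79.1082763671875), 11.302373886108398) z 0.0595
t 14.8 n 3 d [ 2.3  0.8 25.7] w [ 0.001  0.001 -0.001] straight [ 6.9  2.4 77.1] |d| 25.8
```

```bash
python3 -m creep '[[[1.5,2.4,18],[0,0,0]],[[1,0,12],[0,0,0]],[[0,0,0],[0,0,0]],[[0,0,0],[0,0,0]]]'; python3 -m creep '[[[1,0,10],[0,0,0]],[[1,0,10],[0,0,0]],[[1,0,10],[0,0,0]],[[0,0,0],[0,0,0]]]'; python3 go.py .4547 .323 .087 -4.5 4.8 3
```

```text
clock: 15.3
eef_pos: [0.4547, 0.3227, 0.1389]
tool_rot: [0.041, 0.998, -0.001, 0.044]
ft_force: [-0.3, -0.5, -2.0]
grip_width: 0.0231
grasp_force: 60.6
clock: 15.8
eef_pos: [0.4531, 0.322, 0.1069]
tool_rot: [0.041, 0.998, -0.002, 0.042]
ft_force: [-0.9, -0.1, -2.4]
grip_width: 0.0235
grasp_force: 60.6
t 15.8 n 3 d [0.1 0.4 6.6] w [-0.     0.    -0.001] straight [ 0.2  1.2 19.9] |d| 6.6
```

```bash
python3 -m creep '[[[0.5,0.5,8],[0,0,0]],[[0.5,0,6],[0,0,0]],[[0.2,0,2],[0,0,0]],[[0,0,0],[0,0,0]]]'; python3 -m creep '[[[0,0,1.5],[0,0,0]],[[0,0,1.5],[0,0,0]],[[0,0,0],[0,0,0]]]'
```

```text
clock: 16.3
eef_pos: [0.4543, 0.3231, 0.0922]
tool_rot: [0.041, 0.998, -0.001, 0.043]
ft_force: [0.1, 0.2, -2.0]
grip_width: 0.0235
grasp_force: 60.6
clock: 16.68
eef_pos: [0.4545, 0.3231, 0.0893]
tool_rot: [0.041, 0.998, -0.001, 0.043]
ft_force: [0.6, 0.2, -1.5]
grip_width: 0.0233
grasp_force: 60.6
```

```bash
python3 -m creep '[[[0,0,1.5],[0,0,0]],[[0,0,1.5],[0,0,0]]]'; python3 -m creep '[[[0,0,1],[0,0,0]],[[0,0,1],[0,0,0]]]'
```

```text
clock: 16.92
eef_pos: [0.455, 0.3232, 0.087]
tool_rot: [0.041, 0.998, -0.001, 0.044]
ft_force: [-4.4, -1.9, 8.8]
grip_width: 0.0232
grasp_force: 62.0
clock: 17.18
eef_pos: [0.4551, 0.3232, 0.0869]
tool_rot: [0.041, 0.998, -0.0, 0.044]
ft_force: [-6.2, -4.0, 19.0]
grip_width: 0.023
grasp_force: 63.3
```

```bash
python3 -m creep '[[[0,0,0],[0,0,0]],[[0,0,0],[0,0,0]],[[0,0,0],[0,0,0]],[[0,0,-20],[0,0,0]],[[0,0,-40],[0,0,0]],[[0,0,-40],[0,0,0]],[[0,0,-10],[0,0,0]],[[0,0,0],[0,0,0]]]' 60; python3 w.py; python3 go.py .4535 -.0125 .1955 -2.4 30 8
```

```text
clock: 18.18
eef_pos: [0.4457, 0.3239, 0.1941]
tool_rot: [0.041, 0.998, -0.0, 0.044]
ft_force: [-0.0, 0.9, 1.0]
grip_width: 0.0601
grasp_force: 0.0
1271 [0.45349479 0.32314148 0.12936632]
((455.1061706542969, 323.1288146972656), (22.911697387695312, 23.668437957763672), 85.69957733154297)
t 18.23 n 8 d [ -3.7 -41.8   0.6] w [-0.001 -0.055 -0.005] straight [-3.600e+01 -3.341e+02  2.000e-01] |d| 42.0
```

View pics/w1.png

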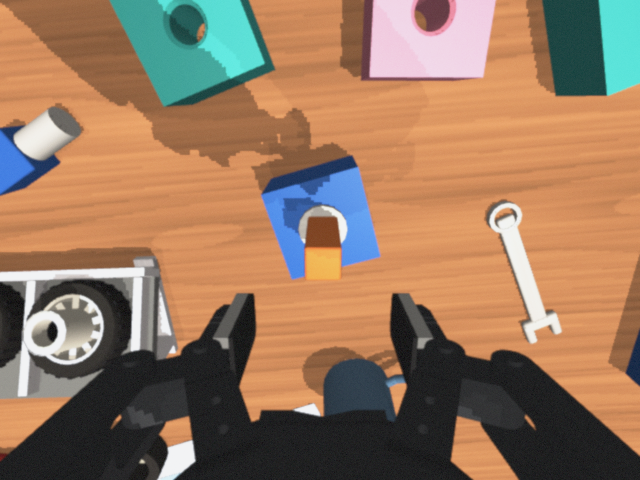

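The gauge stands upright in the blue stand, handle at (323,245), with its top at z 0.1294. That matches the start, so it is fully home. Next is the middle wheel.

```bash
python3 -m creep '[[[-4,-42,0],[-0.001,-0.055,-0.005]],[[-4,-42,0],[-0.001,-0.055,-0.005]],[[-4,-42,0],[-0.001,-0.055,-0.005]],[[-4,-42,1],[-0.001,-0.055,-0.005]],[[-4,-42,1],[-0.001,-0.055,-0.005]],[[-4,-42,1],[-0.001,-0.055,-0.005]],[[-3,-42,1],[-0.001,-0.055,-0.005]],[[-3,-42,0],[-0.001,-0.055,-0.005]],[[0,0,0],[0,0,0]],[[0,0,0],[0,0,0]],[[0,0,0],[0,0,0]]]' 70; python3 m2.py; python3 go.py .4535 -.0125 .1955 -2.4 30 1
```

```text
clock: 19.6
eef_pos: [0.4541, -0.0124, 0.1972]
tool_rot: [0.019, 0.965, -0.006, 0.26]
ft_force: [0.2, -0.2, -0.1]
grip_width: 0.0701
grasp_force: 0.0
1119 mouth [0.5171 0.0876 0.0935] med 0.0004 from TCP, tool axes mm [  1.  102.6 119.1] axle vs tool z [0.003 0.001 1.   ]
1154 mouth [ 0.5101 -0.0147  0.0922] med 0.0004 from TCP, tool axes mm [  4.2   0.2 119. ] axle vs tool z [0.003 0.001 1.   ]
1267 mouth [ 0.5067 -0.1194  0.0932] med 0.0005 from TCP, tool axes mm [   3.3 -104.5  118.7] axle vs tool z [0.003 0.001 1.   ]
t 19.65 n 1 d [ 1.5 -0.2  1.3] w [-0.001  0.003  0.003] straight [ 1.5 -0.2  1.3] |d| 2.0
```

```bash
python3 -m creep '[[[4,0,40],[0,0,0]],[[0,0,40],[0,0,0]],[[0,0,35],[0,0,0]],[[0,0,15],[0,0,0]],[[0,0,11],[0,0,0]],[[0,0,0],[0,0,0]],[[0,0,0],[0,0,0]]]'; python3 -m creep '[[[0,0,0],[0,0,0]],[[0,0,0],[0,0,0]],[[0,0,0],[0,0,0]],[[0,0,0],[0,0,0]]]' 20
```

```text
clock: 20.52
eef_pos: [0.5215, -0.0163, 0.0743]
tool_rot: [0.02, 0.965, -0.007, 0.261]
ft_force: [-0.3, 0.6, -0.1]
grip_width: 0.07
grasp_force: 0.0
clock: 21.02
eef_pos: [0.5214, -0.0163, 0.0748]
tool_rot: [0.02, 0.965, -0.006, 0.261]
ft_force: [-4.4, 1.9, 6.7]
grip_width: 0.0336
grasp_force: 59.5
```

```bash
python3 -m creep '[[[0,0,-20],[0,0,0]],[[0,0,-35],[0,0,0]],[[0,0,-35],[0,0,0]],[[0,0,-35],[0,0,0]],[[0,0,0],[0,0,0]]]'; python3 go.py .4645 -.341 .16 -20 0 9;python3 go.py .4645 -.341 .19 -20 0 9; python3 - <<'E'
from h import *
cv2.imwrite("pics/w5.png",vision.camera("wrist")["image"])
E
```

```text
clock: 21.65
eef_pos: [0.459, -0.0139, 0.1843]
tool_rot: [0.02, 0.965, -0.007, 0.263]
ft_force: [0.6, -0.2, -1.9]
grip_width: 0.0332
grasp_force: 60.9
t 21.65 n 9 d [ -6.2 -35.9   4.3] w [0.009 0.059 0.033] straight [  -3.9 -326.5   31.4] |d| 36.6
t 21.65 n 9 d [ -7.2 -35.8   1. ] w [0.009 0.059 0.033] straight [ -19.1 -326.6    5.5] |d| 36.5
```

View pics/w5.png

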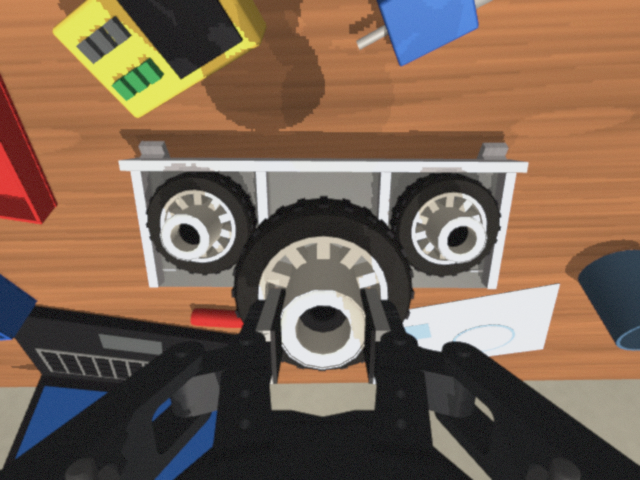

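The wheel is lifted clear, with its collar mouth at (323,325) between the fingers and the other two wheels still in their bays.

```bash
python3 -m creep '[[[-7,-36,1],[0.009,0.059,0.033]],[[-7,-36,1],[0.009,0.059,0.033]],[[-7,-36,1],[0.009,0.059,0.033]],[[-7,-36,1],[0.009,0.059,0.033]],[[-7,-36,1],[0.009,0.059,0.033]],[[-7,-36,1],[0.009,0.059,0.033]],[[-7,-36,1],[0.009,0.059,0.033]],[[-7,-36,1],[0.009,0.059,0.033]],[[-7,-36,1],[0.009,0.059,0.033]],[[0,0,0],[0,0,0]],[[0,0,0],[0,0,0]],[[0,0,0],[0,0,0]]]'; python3 go.py .4645 -.341 .085 -20 0 4; cat > wf.py <<'E'
from h import *
a=vision.camera("wrist"); cv2.imwrite("pics/w6.png",a["image"])
K=a["K"];T=np.array(a["tool_from_camera"]);z=a["z_map"];v,u=np.indices(z.shape)
c=(np.stack([(u-K[0,2])/K[0,0]*z,(v-K[1,2])/K[1,1]*z,z],-1)@T[:3,:3].T+T[:3,3])*1000
h=cv2.cvtColor(a["image"],cv2.COLOR_BGR2HSV).astype(int); m=(h[...,1]<60)&(h[...,2]>150)&(abs(c[...,1])<16)&(abs(c[...,0])<22)&(abs(c[...,2]+21)<9)&(z>0)
P=c[m]
for _ in range(6):
    k=np.linalg.lstsq(np.c_[P[:,:2],np.ones(len(P))],P[:,2],rcond=None)[0]; e=P[:,2]-np.c_[P[:,:2],np.ones(len(P))]@k
    P=P[abs(e)<max(1.,1.5*np.std(e))]
print(len(P),"face z=",k.round(3),"rms",e.std().round(2),"centre",[np.mean(np.percentile(P[:,i],[1,99])).round(1) for i in (0,1)], bot.get_obs()["clock"])
E
python3 wf.py
python3 - <<'E'
from h import *
o=bot.get_obs(); W,h=cloud(vision.camera("scene")); H,S=h[...,0].astype(int),h[...,1]
P=W[((H<5)|(H>174))&(S>120)&(abs(W[...,2]-.03)<.004)&(abs(W[...,0]-.465)<.12)&(abs(W[...,1]+.34)<.12)]; print(cv2.minAreaRect(P[:,:2].astype(np.float32)*1000),o["clock"])
E
```

```text
clock: 23.2
eef_pos: [0.4624, -0.3415, 0.187]
tool_rot: [0.172, 0.985, -0.001, -0.004]
ft_force: [-0.3, 0.6, -1.6]
grip_width: 0.0334
grasp_force: 61.0
t 23.2 n 4 d [-0.6  0.4 25.5] w [-0.001 -0.002  0.001] straight [ -2.6   1.6 102. ] |d| 25.5
3033 face z= [-9.0000e-03  0.0000e+00 -2.0298e+01] rms 0.48 centre [np.float64(1.2), np.float64(-0.0)] 23.25
((466.1955261230469, -340.8743896484375), (144.8316192626953, 140.21917724609375), 74.3873291015625) 23.25
```

```bash
python3 -m creep '[[[-3,1,40],[0,0,0]],[[-1,0,40],[0,0,0]],[[0,0,40],[0,0,0]],[[0,0,18],[0,0,0]],[[0,0,0],[0,0,0]],[[0,0,0],[0,0,0]]]'; python3 go.py .466 -.341 .0417 -20 0 1
```

```text
clock: 24.05
eef_pos: [0.4665, -0.3435, 0.0511]
tool_rot: [0.172, 0.985, -0.002, -0.003]
ft_force: [-0.8, -0.4, -2.1]
grip_width: 0.033
grasp_force: 61.0
t 24.05 n 1 d [1.3 2.2 9.4] w [-0.005 -0.005  0.004] straight [1.3 2.2 9.4] |d| 9.8
```

```bash
python3 -m creep '[[[0,2,4],[0,0,0]],[[0,0,3],[0,0,0]],[[0,0,1],[0,0,0]],[[0,0,0],[0,0,0]]]'; python3 -m creep '[[[0,0,1],[0,0,0]],[[0,0,0],[0,0,0]]]'; python3 -m creep '[[[0,0,1],[0,0,0]],[[0,0,0],[0,0,0]]]'
```

```text
clock: 24.55
eef_pos: [0.4662, -0.3414, 0.0417]
tool_rot: [0.172, 0.985, -0.002, -0.004]
ft_force: [-0.5, 0.3, -2.4]
grip_width: 0.0333
grasp_force: 61.0
clock: 24.8
eef_pos: [0.4661, -0.3414, 0.0414]
tool_rot: [0.172, 0.985, -0.002, -0.004]
ft_force: [-2.6, 1.8, 4.0]
grip_width: 0.0332
grasp_force: 61.6
clock: 25.05
eef_pos: [0.4659, -0.3414, 0.0413]
tool_rot: [0.172, 0.985, -0.002, -0.004]
ft_force: [-4.7, 2.4, 9.5]
grip_width: 0.0332
grasp_force: 62.3
```

Touching down (about 10 N). Release, rise and check.

```bash
python3 -m creep '[[[0,0,0],[0,0,0]],[[0,0,0],[0,0,0]],[[0,0,0],[0,0,0]],[[0,0,-20],[0,0,0]],[[0,0,-40],[0,0,0]],[[0,0,-40],[0,0,0]],[[0,0,-40],[0,0,0]],[[30,0,-30],[0,0,0]],[[30,0,0],[0,0,0]],[[0,0,0],[0,0,0]],[[0,0,0],[0,0,0]],[[0,0,0],[0,0,0]]]' 65; python3 - <<'E'
from h import *
p=vision.camera("scene"); W,h=cloud(p); S,V=h[...,1],h[...,2]
P=W[(S<70)&(V>130)&(abs(W[...,0]-.465)<.03)&(abs(W[...,1]+.341)<.03)&(W[...,2]>.056)]; print("collar top",np.median(P,0),P[:,2].min(),P[:,2].max())
cv2.imwrite("pics/end.png",p["image"])
E
```

```text
clock: 26.55
eef_pos: [0.4117, -0.3209, 0.2096]
tool_rot: [0.172, 0.985, -0.001, -0.004]
ft_force: [0.5, -0.1, -0.6]
grip_width: 0.065
grasp_force: 0.0
collar top [ 0.46254923 -0.3364383   0.0614187 ] 0.05603833557766734 0.4704912222106639
```

View pics/end.png

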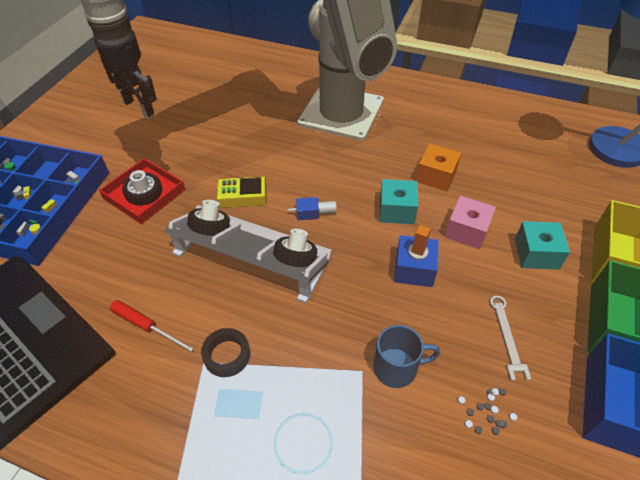

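The tight wheel lies flat, collar up, in the tray (141,185). The gauge is home at (420,250), the good wheels are in their bays at (208,215) and (297,245), and nothing else has moved.

```bash
python3 -c "from workcell import workorder; print(workorder.job_done())"
```

```text
the job is handed in; nothing more can be done
None
```

I tried all three wheels left to right: only the middle one was tight. It now lies flat, collar up, in the red tray; the gauge is home in its stand, and the job is handed in at about 27 s (no verdict was returned).

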